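# Load the roller into the inspection stand

### The job

Push the steel roller up the ramp of the inspection stand with your fingertips, over the spring catch, until it is up against the stop and the catch has sprung up behind it; push steadily, never let it run back down the ramp, and do not lift it. Then push the parked sensor arm round until it reaches its end stop with the sensor head over the roller, and take the hand away. Leave the tools and other things lying round the stand where they are.

Things in the scene. Friction and masses are not known exactly. Their poses are not given: they have to be found in the camera images.
- ramp: Fixed two-rail ramp of the stand, rising at 9 degrees. Origin: on the rails' top surface (z = 0), midway between the rails, under the roller's starting place. x points up the slope, y across it (left looking uphill), z square to the rails. Side cheeks (y from 59 to 67 mm, both sides) stand 12 mm above the rails; a 10 mm high lip at x = -29 to -23 mm holds the waiting roller.
- stop_face (a point): Middle of the stop's rubber pad faces at the top of the ramp, 30 mm above the rails, at ramp x = 200 mm: a roller against the stop has its axis at ramp x = 170 mm, one resting back on the raised catch at about 166 mm. The stop plate behind is 118 mm wide and ends 44 mm above the rails.
- roller: Loose ground steel roller, oiled, 60 mm diameter, 110 mm long, a 16 mm thick shaft stub sticking 16 mm out of each end, 0.55 to 0.9 kg. Origin: on its axis at mid length; y is its axis. It waits against the lip, axis at about (0, 0, 30 mm) of the ramp. Push with the fingertips below its axis, else it slips under them; let go below the catch it rolls back. Over 0.25 m/s is run away.
- catch (a joint): Hinged spring catch between the rails, a bar 38 mm wide, rad: 0 = up, tip 12 mm above the rails at ramp x = 142 mm; about 0.26 when the roller passing over it presses it down (needs 1 to 4 N). It springs up by itself once the roller's axis is past about ramp x = 166 mm and then keeps it from rolling back.
- sensor_arm (a joint): Swing arm on a 20 mm vertical post at the uphill corner of the stand, rad: 0 = parked, grows counter-clockwise seen from above, 1.5 = against its end stop, sensor head over the roller's upper place. Starts between 0 and 0.45; light friction holds it where it is left (about 0.5 to 1 N at the head moves it).
- sensor_head (a point): Centre of the sensor head, a grey box 44 mm along the arm, 34 mm across and 40 mm high at the free end of the arm, 120 mm from the pivot axis, 166 mm above the bench. The arm is a bar 18 mm wide, 10 mm high from post to head, its middle 11 mm above the head's centre. x points outward along the arm, z up.
- sensor_pivot (a point): Point on the sensor arm's vertical pivot axis at the height of the head's centre; the collar there is 34 mm in diameter and the pivot's top lies 24 mm above this point.
- caliper: Steel vernier caliper lying on the bench, 226 mm long, leave alone.
- can_oil: Small can with black cap standing on the bench, 58 mm diameter, 103 mm high, leave alone.
- spanner_17: Spanner lying on the bench, 210 mm long, leave alone.
- bearing_big: Ball bearing lying flat on the bench, 62 mm diameter, 16 mm high, leave alone.
- driver_blue: Screwdriver with blue handle lying on the bench, 201 mm long, leave alone.
- tape_measure: Tape measure standing on the bench, 36x80x60 mm, leave alone.
- bearing_small: Small ball bearing lying flat on the stand's base plate beside the ramp, 42 mm diameter, 12 mm high, leave alone.

How it is judged:
By the outcome, as a careful person would: the job done as asked, in the order asked, and still so for the second after the job is handed in, with the robot touching nothing.
It also fails if it takes over 67 s, if anything falls off the work surface, if the arm or the gripper's body presses on something with over 40 N, if the wrist force passes 120 N, or if a joint passes its speed limit or range.

### The arm

A 7-joint arm with a two-finger parallel gripper is mounted at the origin on a cart in front of the work surface, level with it; the furniture and walls round the work are solid. World frame = base frame: x ahead of the robot, y to its left, z up, the work surface at z = 0. Lengths are in mm, angles in degrees, forces in N, time in s.
With the tool pointing down it reaches from about 400 to 900 mm from the base axis. Payload 5.6 kg.
Tool frame: the origin (TCP) lies midway between the tips of the shut fingers; the grasp point (between the pads) lies 19 mm behind it; z points along the fingers, x is the direction in which the jaws open and shut, and the axes are right-handed (so a half turn about z gives the same grasp; the last joint's range is limited). The gripper opens to 92 mm and grips with 3 to 60 N. Pads are 20 mm wide; open, the fingers measure 128 mm over their backs; the gripper's body (75 mm by 189 mm) begins 69 mm behind the grasp point.
Start: joints at [-67.093, 26.786, -0.665, 91.828, 0.344, 61.387, -3.226], TCP at [278.546, 587.3, 214.592] pointing down, gripper open.
Joint ranges: [-144.91, 144.91], [-17.63, 115.5], [-89.93, 88.59], [15.96, 139.68], [-74.01, 254.01], [8.47, 105.57], [-167.45, 167.45]. Speed limits (degrees/s): [147.25, 147.25, 180, 180, 180, 180, 180].

### API

Orientations are given as [roll, pitch, yaw] about the fixed x, y, z axes, in that order (R = Rz(yaw) Ry(pitch) Rx(roll)).
In Python, from workcell import env gives the robot as it stands.
- The arm moves only by the shell command python3 -m inch 'ROWS' [FORCE]. ROWS is JSON, a list of rows, each an object of numbers: "dx", "dy", "dz": the shift along the tool's x, y, z in mm; "rx", "ry", "rz": the turn, a rotation vector about the tool's x, y, z in rad; "hand": the finger opening in mm, from 0 to 91.9. A call has 1 to 12 rows; each row is the pose to reach, as a shift and turn from the pose commanded when the call began, along the tool's axes at that moment; what a row does not reach only later rows make up. A row lasts 1/8 s, in which the tool goes at most 62.5 mm and 10.7 degrees, less where a joint would pass 70% of its speed; a pose out of reach is approached as far as the arm can. A call with a gripper value outside its range is refused whole. The fingers move at their own pace and stop on an object; FORCE is the grip in N (left out, the last holds). Time passes only in rows, so rows that repeat a pose let the fingers close. It gives the time, the measured TCP pose, the force and the opening at its end, in the units of the state.
- env.state(): the state, without advancing time (a new reading comes with each control period).
- env.read_camera(name): name is "scene" or "top" or "wrist"; returns a dict with "frame" (480x640x3 uint8, blue, green, red), "fov_y" (degrees; the focal length in pixels is half the picture's height over the tangent of half this angle, whatever the lens; pixels are square), "cx", "cy" (the principal point, pixels), "xyz" and "rotation" of the camera in the world. Camera axes: x right, y down, z forward; pixel columns grow to the right and rows downward; lengths in mm; the calibration is good to about 2 mm. A picture is of the moment at which its call begins. There is no depth.
- env.close_job(): hands the job in, once; it reports no verdict.
The state is a dict: "time": time; "joints": joint angles; "qvel": joint speeds; "tau": joint torques, N m; "eef_pos": TCP position; "tcp_rot": TCP orientation; "ft_force": force on the tool from outside, world axes, zero at the start; "moment": the same for the moment, N m; "grip_width": opening from 0.0 (shut) to 1.0 (fully open).
Only numpy, scipy, OpenCV 4.12 (cv2) and the standard library are available. Lean on these libraries where they do the work, as an engineer would, in place of code of your own. Each camera call takes 0.05 s, during which the arm holds its last target. There are 200 camera calls.

## Working session

There is one attempt and no reset: what is moved stays moved. The work goes in short steps, Python scripts to look and compute and a shell command to move; the robot and the scene stay as the last step left them, time stands still between calls to the robot, and variables do not carry over. Pictures are saved under pics/ and viewed, about 8 in all and at most 12, crops included, and the job is handed in when it is done.

```bash
mkdir -p pics; ls; python3 - <<'E'
from workcell import env
import cv2,json
s=env.state();print({k:s[k] for k in('time','eef_pos','tcp_rot','ft_force','grip_width')})
for n in('scene','top'):
    c=env.read_camera(n);cv2.imwrite(f'pics/{n}0.png',c['frame']);print(n,c['fov_y'],c['cx'],c['cy'],c['xyz'],c['rotation'])
E
```

```text
pics
{'time': 0.0, 'eef_pos': array([278.33176825, 586.77606896, 213.64370625]), 'tcp_rot': array([1.79992417e+02, 9.88586892e-02, 6.46259668e+01]), 'ft_force': array([ 0.5834501 , -0.00128796, -0.13692691]), 'grip_width': 0.9983194463505031}
scene 51.5050955449537 331.0178951280498 239.35598836313915 [-171.54336742 -213.84754475 1430.25731388] [-148.96100152   -0.74979947  -74.132601  ]
top 54.66885492760447 313.3701257332955 244.93864528334439 [ 490.78658037  -39.47318698 1261.36741728] [-175.43815885    1.10572796  -90.57617334]
```

View pics/scene0.png

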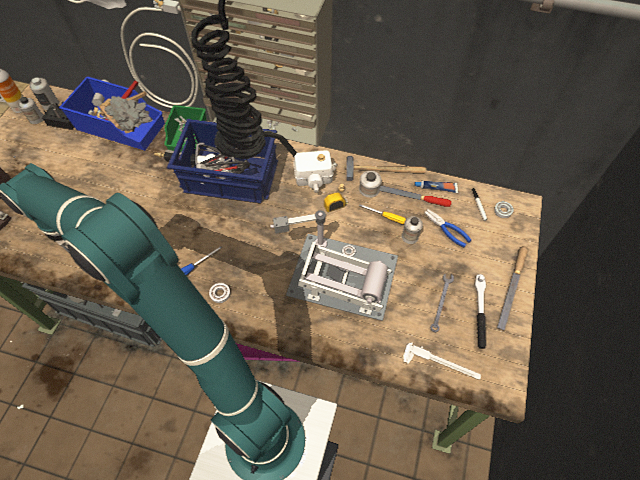

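View pics/top0.png

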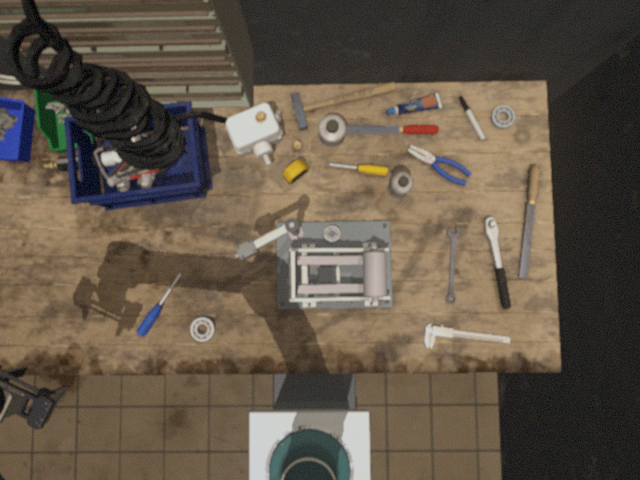

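The scene shows the stand at about (345,278) and the top view shows it at (335,265). In the top view the roller is at (375,273), the uphill direction is image-left (world +y), the pivot is near (293,229) and the sensor head near (245,249). Next I'll zoom in on both views.

```bash
cat > h.py <<'E'
import numpy as np,cv2
from scipy.spatial.transform import Rotation as R
from workcell import env
def cam(n):
    c=env.read_camera(n);c['f']=240/np.tan(np.radians(c['fov_y']/2))
    r=np.array(c['rotation'],float);c['R']=r if r.shape==(3,3) else R.from_euler('xyz',r,degrees=True).as_matrix();return c
def ray(c,u,v):return c['R']@np.array([(u-c['cx'])/c['f'],(v-c['cy'])/c['f'],1.])
def onz(c,u,v,z):
    d=ray(c,u,v);o=np.array(c['xyz']);return o+d*(z-o[2])/d[2]
def proj(c,p):
    q=c['R'].T@(np.array(p)-c['xyz']);return np.array([c['cx'],c['cy']])+c['f']*q[:2]/q[2]
def tri(c1,p1,c2,p2):
    a,b=ray(c1,*p1),ray(c2,*p2);o=np.array(c2['xyz'])-c1['xyz']
    t=np.linalg.lstsq(np.c_[a,-b],o,rcond=None)[0];A=c1['xyz']+a*t[0];B=c2['xyz']+b*t[1];return (A+B)/2,np.linalg.norm(A-B)
E
python3 - <<'E'
from h import *
t=cam('top');s=cam('scene')
a=cv2.resize(t['frame'][205:325,225:405],None,fx=4.4,fy=4.4,interpolation=3)
cv2.imwrite('pics/t1.png',a)
b=cv2.resize(s['frame'][200:325,260:420],None,fx=4.8,fy=4.8,interpolation=3)
cv2.imwrite('pics/s1.png',b)
for p in [(278,222),(392,222),(392,309),(278,309)]: print(onz(t,*p,0).round())
E
```

```text
[656.  80.   0.]
[ 652. -231.    0.]
[ 417. -226.    0.]
[419.  81.   0.]
```

View pics/t1.png

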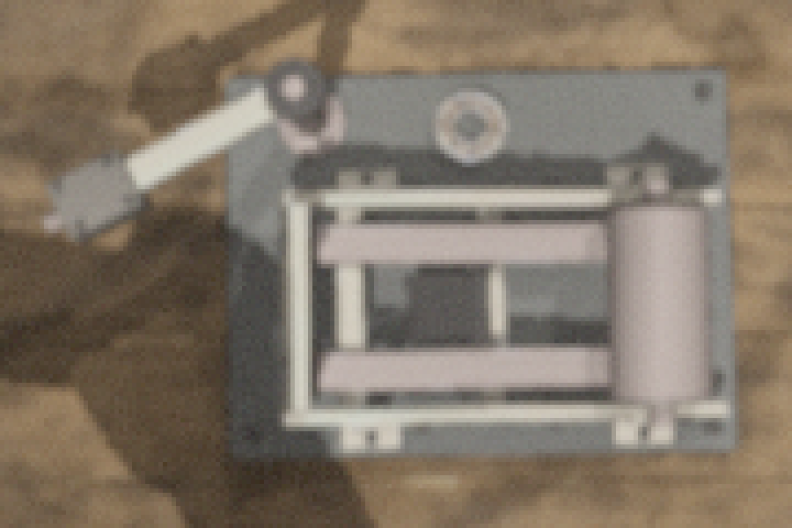

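View pics/s1.png

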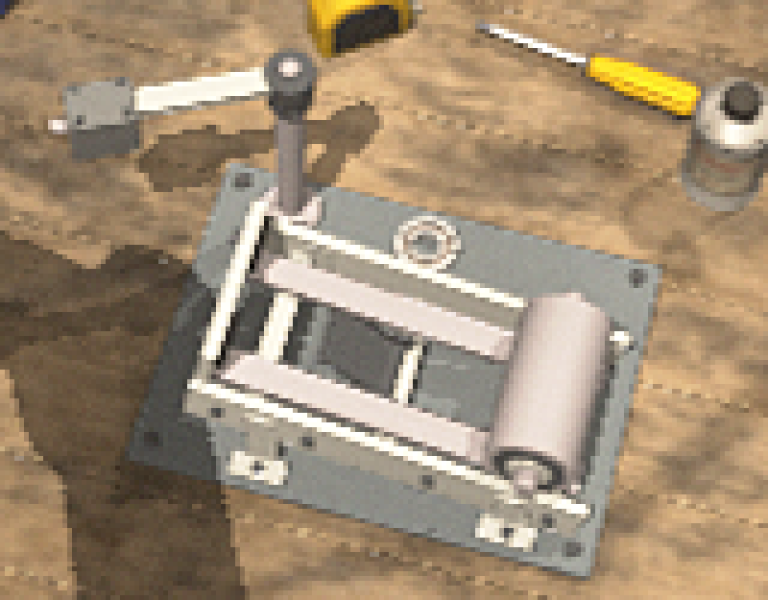

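```bash
python3 - <<'E'
from h import *
t=cam('top');s=cam('scene')
T=lambda x,y:(225+x/4.4-.4,205+y/4.4-.4)
S=lambda x,y:(260+x/4.8-.4,200+y/4.8-.4)
P={'stubfar':((656,183),(622,340)),'stubnear':((660,412),(526,484)),
'plateFar':((297,192),(262,205)),'plateNear':((297,422),(203,385)),
'cheekFarLow':((718,197),(0,0)),'cheekNearLow':((728,409),(588,510)),
'pivot':((294,86),(291,67)),'headtop':((97,192),(99,102)),
'baseUL':((230,72),(230,163)),'baseUR':((725,72),(662,268)),'baseLR':((737,455),(588,577)),'baseLL':((230,455),(130,460)),'bear':((471,127),(428,243)),
'railFarEnd':((322,245),(262,273)),'railNearEnd':((320,370),(225,367))}
for k,(a,b) in P.items():
    p,e=tri(t,T(*a),s,S(*b));print(k,p.round(1),round(e,1))
print('pivot z190',onz(t,*T(294,86),190).round(),'head z186',onz(t,*T(97,192),186).round())
for z in(60,75,90):print(z,onz(t,*T(661,205),z).round(),onz(t,*T(661,402),z).round())
E
```

```text
stubfar [ 589.3 -194.2   13.6] 31.9
stubnear [ 448.5 -173.    69.6] 2.2
plateFar [575.7  35.  104.5] 0.5
plateNear [445.8  35.2  95.5] 2.8
cheekFarLow [445.8 -25.2 625.8] 270.5
cheekNearLow [ 449.3 -214.2   54.3] 1.6
pivot [625.   30.  195.5] 1.2
headtop [570.4 136.2 189.8] 1.8
baseUL [657.7  83.6   6.5] 2.0
baseUR [ 653.  -222.7   17.5] 2.3
baseLR [ 420.5 -224.2   19.2] 2.0
baseLL [422.6  81.8   4.6] 3.8
bear [619.5 -66.7  31.5] 2.2
railFarEnd [546.6  24.7  69.5] 3.4
railNearEnd [473.8  26.7  71.2] 4.3
pivot z190 [626.  31. 190.] head z186 [571. 136. 186.]
60 [ 569. -176.   60.] [ 454. -174.   60.]
75 [ 568. -174.   75.] [ 454. -172.   75.]
90 [ 567. -173.   90.] [ 455. -170.   90.]
```

```bash
cat >> h.py <<'E'
def tool(tilt,yaw=0):
    "tilt: tips lead toward +y (deg), tool x = world x turned by yaw"
    return R.from_euler('z',yaw,degrees=True)*R.from_euler('x',180+tilt,degrees=True)
def go(p,r,p0=None,r0=None):
    s=env.state();p0=s['eef_pos'] if p0 is None else np.array(p0,float)
    r0=R.from_euler('xyz',s['tcp_rot'],degrees=True) if r0 is None else r0
    print('d',r0.inv().apply(np.array(p)-p0).round(1),'r',(r0.inv()*r).as_rotvec().round(3))
def st():
    s=env.state();print(round(s['time'],2),s['eef_pos'].round(1),s['tcp_rot'].round(1),'F',s['ft_force'].round(1),round(s['grip_width'],2),'j',s['joints'].round(0))
E
python3 - <<'E'
from h import *
print(tool(30).apply([0,0,1]))
go((430,250,330),tool(0,20));go((511,-300,250),tool(30),(430,250,330),tool(0,20))
# height of roller: near face centre & stub via x planes in scene
s=cam('scene');S=lambda x,y:(260+x/4.8-.4,200+y/4.8-.4)
for n,p,x in(('face',(527,468),456),('stub',(526,484),440),('plate/cheek corner near',(192,385),444)):
    d=ray(s,*S(*p));o=np.array(s['xyz']);print(n,(o+d*(x-o[0])/d[0]).round(1))
E
```

```text
[ 0.         0.5       -0.8660254]
d [-239.7  281.4 -115.6] r [0.    0.001 0.779]
d [-112.   544.5   80. ] r [0.518 0.091 0.341]
face [ 456.  -172.4   77.3]
stub [ 440.  -174.7   89.1]
plate/cheek corner near [444.   40.4  95.8]
```

```bash
python3 -m inch '[{"dz":-115},{"dx":-120,"dy":140,"dz":-116,"rz":0.4},{"dx":-240,"dy":280,"dz":-116,"rz":0.78},{"dx":-240,"dy":280,"dz":-116,"rz":0.78},{"dx":-240,"dy":280,"dz":-116,"rz":0.78},{"dx":-240,"dy":280,"dz":-116,"rz":0.78},{"dx":-240,"dy":280,"dz":-116,"rz":0.78},{"dx":-240,"dy":280,"dz":-116,"rz":0.78}]'; python3 -c "
from h import *
st();go((511,-300,250),tool(30))"
```

```text
0.35 [278.5 587.2 214.4] [180.    0.   64.6] F [ 0.4  0.2 -0. ] 1.0 j [-67.  27.  -1.  92.   0.  61.  -3.]
d [-701.9  590.3  -35.3] r [0.467 0.295 1.101]$[0]: bad value
```

```bash
python3 -m inch '[{"dx":-30,"dy":30,"dz":-60,"rx":0,"ry":0,"rz":0.1,"hand":60},{"dx":-120,"dy":140,"dz":-116,"rx":0,"ry":0,"rz":0.4,"hand":60},{"dx":-240,"dy":280,"dz":-116,"rx":0,"ry":0,"rz":0.78,"hand":60},{"dx":-240,"dy":280,"dz":-116,"rx":0,"ry":0,"rz":0.78,"hand":60},{"dx":-240,"dy":280,"dz":-116,"rx":0,"ry":0,"rz":0.78,"hand":60},{"dx":-240,"dy":280,"dz":-116,"rx":0,"ry":0,"rz":0.78,"hand":60},{"dx":-240,"dy":280,"dz":-116,"rx":0,"ry":0,"rz":0.78,"hand":60},{"dx":-240,"dy":280,"dz":-116,"rx":0,"ry":0,"rz":0.78,"hand":60}]'; python3 -c "
from h import *
st();go((511,-300,250),tool(30))"
```

```text
time: 1.35
eef_pos: [429.8, 248.5, 331.3]
tcp_rot: [-180.0, -0.1, 19.7]
ft_force: [-0.5, 0.6, -1.0]
grip_width: 0.652
1.35 [429.8 248.5 331.3] [-1.80e+02 -1.00e-01  1.97e+01] F [-0.5  0.6 -1. ] 0.65 j [-49.   5.  17. 105.  -2.  70. -13.]
d [-108.2  543.9   80.9] r [0.518 0.088 0.336]
```

```bash
python3 -m inch '[{"dx":-12,"dy":60,"dz":0,"rx":0.06,"ry":0.01,"rz":0.04,"hand":60},{"dx":-24,"dy":120,"dz":0,"rx":0.12,"ry":0.02,"rz":0.08,"hand":60},{"dx":-36,"dy":180,"dz":0,"rx":0.17,"ry":0.03,"rz":0.11,"hand":60},{"dx":-48,"dy":240,"dz":0,"rx":0.23,"ry":0.04,"rz":0.15,"hand":60},{"dx":-60,"dy":300,"dz":10,"rx":0.29,"ry":0.05,"rz":0.19,"hand":60},{"dx":-72,"dy":360,"dz":25,"rx":0.35,"ry":0.06,"rz":0.22,"hand":60},{"dx":-84,"dy":420,"dz":40,"rx":0.4,"ry":0.07,"rz":0.26,"hand":60},{"dx":-96,"dy":480,"dz":60,"rx":0.46,"ry":0.08,"rz":0.3,"hand":60},{"dx":-108,"dy":540,"dz":80,"rx":0.518,"ry":0.088,"rz":0.336,"hand":60},{"dx":-108,"dy":544,"dz":80,"rx":0.518,"ry":0.088,"rz":0.336,"hand":60},{"dx":-108,"dy":544,"dz":80,"rx":0.518,"ry":0.088,"rz":0.336,"hand":60}]'; python3 -c "
from h import *
st();c=cam('wrist');cv2.imwrite('pics/w1.png',c['frame']);print(c['xyz'],c['rotation'],c['fov_y'])"
```

```text
time: 2.72
eef_pos: [513.3, -296.9, 249.4]
tcp_rot: [-150.0, 0.2, 0.3]
ft_force: [0.6, 0.9, 1.0]
grip_width: 0.655
2.73 [ 513.3 -296.9  249.4] [-150.     0.2    0.3] F [0.6 0.9 1. ] 0.66 j [ 11.  37.  44.  88. -41.  93.  63.]
[ 514.3141955  -308.971522    437.45914774] [-1.67323294e+02  1.37671039e-01  3.44101522e-01] 67.79303885882399
```

View pics/w1.png

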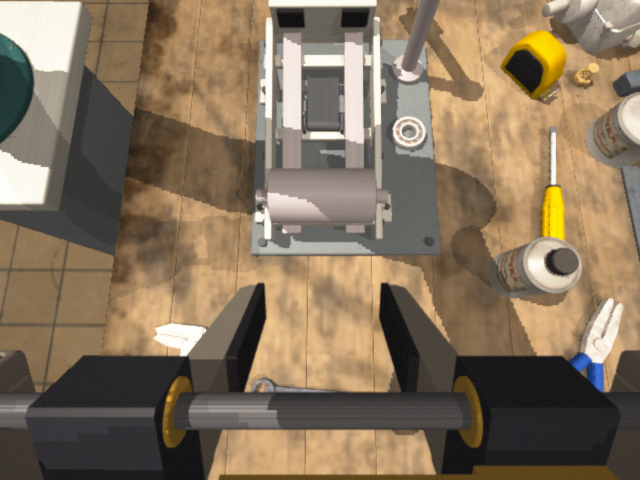

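```bash
python3 - <<'E'
from h import *
t=cam('top');w=cam('wrist')
T=lambda x,y:(225+x/4.4-.4,205+y/4.4-.4)
# roller body mask rows in wrist: column profile of brightness/gradient
g=cv2.GaussianBlur(cv2.cvtColor(w['frame'],6),(3,3),0)
print('col 323',g[155:240:2,323].tolist());print('row 196',g[196,245:280].tolist(),g[196,365:400].tolist())
for n,a,b in(('roller',(661,303),(323,196)),('plate top edge front',(308,305),(323,5)),('rail lower/cheek end N',(728,409),(269,238)),('cheek end F',(720,197),(378,237)),('bear',(471,127),(409,132)),('base LR near corner',(737,455),(252,254)),('base far',(728,455-383),(440,253))):
    p,e=tri(t,T(*a),w,b);print(n,p.round(1),round(e,1))
E
```

```text
col 323 [109, 100, 99, 99, 98, 98, 98, 96, 104, 115, 123, 127, 132, 136, 141, 145, 144, 149, 152, 155, 160, 158, 156, 152, 148, 146, 144, 141, 138, 144, 168, 163, 149, 130, 109, 101, 100, 101, 101, 102, 101, 102, 102]
row 196 [68, 64, 62, 62, 63, 64, 63, 67, 82, 109, 142, 161, 161, 151, 143, 133, 120, 113, 112, 115, 131, 171, 216, 236, 239, 239, 239, 239, 239, 239, 239, 240, 240, 240, 238] [159, 158, 158, 159, 159, 158, 158, 158, 155, 146, 137, 137, 142, 144, 145, 144, 143, 143, 142, 142, 141, 140, 142, 145, 137, 114, 100, 98, 97, 97, 97, 98, 98, 98, 99]
roller [ 512.7 -173.3   73.3] 3.3
plate top edge front [511.9  28.6 118.5] 1.4
rail lower/cheek end N [ 451.  -214.2   43.8] 4.8
cheek end F [ 575.1 -212.5   50.1] 2.7
bear [622.2 -66.4  22.6] 4.2
base LR near corner [ 422.4 -224.9   -1.8] 7.2
base far [ 653.6 -223.9   20.1] 3.0
```

```bash
python3 -c "
from h import *
st();go((512,-260,90),tool(30));go((512,-233,47),tool(30))"
```

```text
2.88 [ 514.  -295.3  251.9] [-150.    -0.     0.5] F [0.1 0.5 0.7] 0.65 j [ 10.  36.  44.  88. -41.  93.  63.]
d [ -1.8  50.4 157.9] r [0.    0.004 0.008]
d [ -1.6  48.5 208.6] r [0.    0.004 0.008]
```

```bash
python3 -m inch '[{"dx":-2,"dy":20,"dz":55,"rx":0,"ry":0.004,"rz":0.008,"hand":60},{"dx":-2,"dy":40,"dz":110,"rx":0,"ry":0.004,"rz":0.008,"hand":60},{"dx":-2,"dy":51,"dz":158,"rx":0,"ry":0.004,"rz":0.008,"hand":60},{"dx":-2,"dy":50,"dz":190,"rx":0,"ry":0.004,"rz":0.008,"hand":60},{"dx":-2,"dy":50,"dz":205,"rx":0,"ry":0.004,"rz":0.008,"hand":60},{"dx":-2,"dy":50,"dz":205,"rx":0,"ry":0.004,"rz":0.008,"hand":60},{"dx":-2,"dy":50,"dz":205,"rx":0,"ry":0.004,"rz":0.008,"hand":60}]'; python3 -c "
from h import *
st();c=cam('wrist');cv2.imwrite('pics/w2.png',c['frame'])
go((512,-233.3,47.1),tool(30));p=np.array((512,-233.3,47.1));u=np.array((0,.9877,.1564))
print('per mm uphill',tool(30).inv().apply(u).round(4))"
```

```text
time: 3.75
eef_pos: [511.0, -239.6, 49.7]
tcp_rot: [-150.1, -0.0, -0.2]
ft_force: [-0.5, 0.2, 0.3]
grip_width: 0.656
3.75 [ 511.  -239.6   49.7] [-150.1   -0.    -0.2] F [-0.5  0.2  0.3] 0.66 j [  9.  47.  37. 100. -51.  74.  72.]
d [ 1.1 -4.5  5.4] r [ 0.003 -0.003 -0.004]
per mm uphill [ 0.     -0.9336  0.3584]
```

View pics/w2.png

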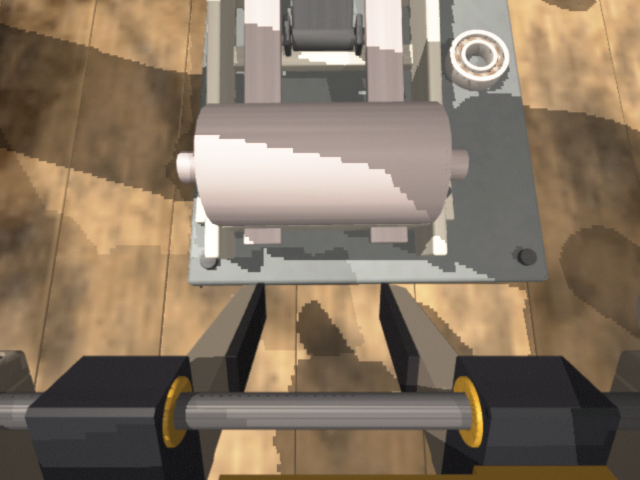

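The fingertips (tips at (258,285) and (388,285)) are centred behind the roller, whose stubs are at (187,166) and (460,164). The way in is clear.

```bash
python3 -c "
from h import *
c=cam('wrist');print(c['xyz'],c['rotation'])
for y,z in((-170,73.5),(-173,73.5),(-170,68)):
  print(y,z,[proj(c,(x,y,z)).round(0) for x in(441,583)],'top sil',proj(c,(512,y+22,z+20)).round())
d=ray(c,323.5,164.5);o=c['xyz']
for z in(66,70,74,78):print(z,(o+d*(z-o[2])/d[2]).round(1))
"
```

```text
[ 511.02626848 -251.39397393  237.69642317] [-1.67496741e+02 -6.81528717e-02 -2.52811742e-01]
-170 73.5 [array([180., 155.]), array([465., 154.])] top sil [323.  90.]
-173 73.5 [array([180., 161.]), array([466., 160.])] top sil [323.  96.]
-170 68 [array([185., 160.]), array([461., 159.])] top sil [323.  98.]
66 [ 512.2 -171.8   66. ]
70 [ 512.2 -173.7   70. ]
74 [ 512.2 -175.5   74. ]
78 [ 512.2 -177.4   78. ]
```

```bash
python3 -m inch '[{"dx":1,"dy":-9,"dz":3.6,"rx":0,"ry":0,"rz":0,"hand":60},{"dx":1,"dy":-18.7,"dz":7.2,"rx":0,"ry":0,"rz":0,"hand":60},{"dx":1,"dy":-23.3,"dz":9,"rx":0,"ry":0,"rz":0,"hand":60},{"dx":1,"dy":-28,"dz":10.8,"rx":0,"ry":0,"rz":0,"hand":60},{"dx":1,"dy":-32.7,"dz":12.5,"rx":0,"ry":0,"rz":0,"hand":60},{"dx":1,"dy":-37.3,"dz":14.3,"rx":0,"ry":0,"rz":0,"hand":60},{"dx":1,"dy":-42,"dz":16.1,"rx":0,"ry":0,"rz":0,"hand":60},{"dx":1,"dy":-46.7,"dz":17.9,"rx":0,"ry":0,"rz":0,"hand":60},{"dx":1,"dy":-51.3,"dz":19.7,"rx":0,"ry":0,"rz":0,"hand":60},{"dx":1,"dy":-56,"dz":21.5,"rx":0,"ry":0,"rz":0,"hand":60}]'; python3 -c "
from h import *
st();c=cam('wrist');cv2.imwrite('pics/w3.png',c['frame'])"
```

```text
time: 5.1
eef_pos: [511.3, -179.1, 57.4]
tcp_rot: [-150.0, 0.1, -0.3]
ft_force: [0.8, -2.8, -0.0]
grip_width: 0.653
5.1 [ 511.3 -179.1   57.4] [-1.5e+02  1.0e-01 -3.0e-01] F [ 0.8 -2.8 -0. ] 0.65 j [  4.  44.  37. 105. -52.  71.  69.]
```

View pics/w3.png

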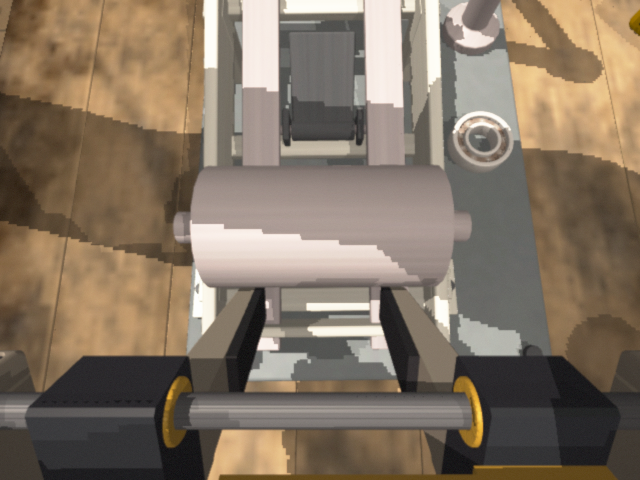

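The roller is rolling straight on both fingertips; it spans rows 165–287 and the tips are at row 288. Contact force is about 3 N, so I'll carry on.

```bash
python3 -m inch '[{"dx":0,"dy":-5.6,"dz":2.1,"rx":0,"ry":0,"rz":0,"hand":60},{"dx":0,"dy":-11.2,"dz":4.3,"rx":0,"ry":0,"rz":0,"hand":60},{"dx":0,"dy":-16.8,"dz":6.4,"rx":0,"ry":0,"rz":0,"hand":60},{"dx":0,"dy":-22.4,"dz":8.6,"rx":0,"ry":0,"rz":0,"hand":60},{"dx":0,"dy":-28,"dz":10.7,"rx":0,"ry":0,"rz":0,"hand":60},{"dx":0,"dy":-33.6,"dz":12.9,"rx":0,"ry":0,"rz":0,"hand":60},{"dx":0,"dy":-39.2,"dz":15,"rx":0,"ry":0,"rz":0,"hand":60},{"dx":0,"dy":-44.8,"dz":17.1,"rx":0,"ry":0,"rz":0,"hand":60},{"dx":0,"dy":-50.4,"dz":19.3,"rx":0,"ry":0,"rz":0,"hand":60},{"dx":0,"dy":-56,"dz":21.5,"rx":0,"ry":0,"rz":0,"hand":60},{"dx":0,"dy":-61.6,"dz":23.6,"rx":0,"ry":0,"rz":0,"hand":60},{"dx":0,"dy":-67.2,"dz":25.7,"rx":0,"ry":0,"rz":0,"hand":60}]'; python3 -c "
from h import *
st()"
```

```text
time: 6.65
eef_pos: [511.6, -108.0, 68.7]
tcp_rot: [-150.0, 0.1, -0.3]
ft_force: [0.1, -2.4, -0.8]
grip_width: 0.653
6.65 [ 511.6 -108.    68.7] [-1.5e+02  1.0e-01 -3.0e-01] F [ 0.1 -2.4 -0.8] 0.65 j [ -2.  40.  36. 110. -53.  68.  65.]
```

```bash
python3 -m inch '[{"dx":0,"dy":-4.7,"dz":1.8,"rx":0,"ry":0,"rz":0,"hand":60},{"dx":0,"dy":-9.4,"dz":3.6,"rx":0,"ry":0,"rz":0,"hand":60},{"dx":0,"dy":-14,"dz":5.4,"rx":0,"ry":0,"rz":0,"hand":60},{"dx":0,"dy":-18.7,"dz":7.2,"rx":0,"ry":0,"rz":0,"hand":60},{"dx":0,"dy":-23.4,"dz":9,"rx":0,"ry":0,"rz":0,"hand":60},{"dx":0,"dy":-28,"dz":10.7,"rx":0,"ry":0,"rz":0,"hand":60},{"dx":0,"dy":-32.7,"dz":12.5,"rx":0,"ry":0,"rz":0,"hand":60},{"dx":0,"dy":-37.4,"dz":14.3,"rx":0,"ry":0,"rz":0,"hand":60},{"dx":0,"dy":-42,"dz":16.1,"rx":0,"ry":0,"rz":0,"hand":60},{"dx":0,"dy":-46.7,"dz":17.9,"rx":0,"ry":0,"rz":0,"hand":60},{"dx":0,"dy":-51.4,"dz":19.7,"rx":0,"ry":0,"rz":0,"hand":60}]'; python3 -c "
from h import *
st();c=cam('wrist');cv2.imwrite('pics/w4.png',c['frame'])"
```

```text
time: 8.02
eef_pos: [511.7, -52.9, 77.3]
tcp_rot: [-150.0, 0.2, -0.2]
ft_force: [0.2, -1.0, 0.2]
grip_width: 0.648
8.03 [511.7 -52.9  77.3] [-150.     0.2   -0.2] F [ 0.2 -1.   0.2] 0.65 j [ -8.  37.  36. 114. -54.  65.  62.]
```

View pics/w4.png

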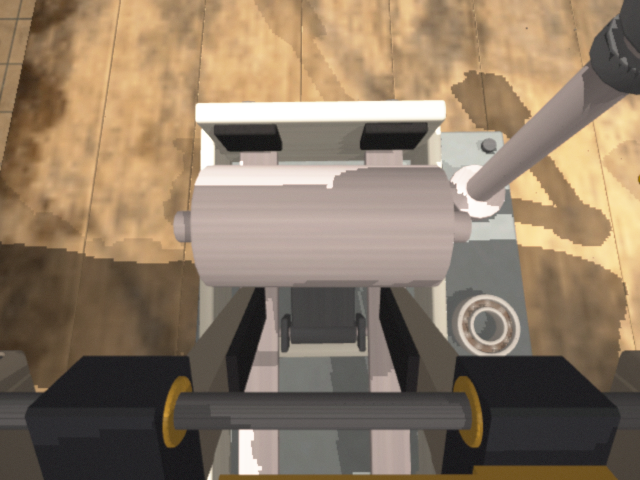

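The roller is nearly at the top, with the pads at rows 125–150 and the roller's front edge at row 165. I'll finish in small steps.

```bash
python3 -m inch '[{"dx":0,"dy":-3.7,"dz":1.4,"rx":0,"ry":0,"rz":0,"hand":60},{"dx":0,"dy":-7.4,"dz":2.8,"rx":0,"ry":0,"rz":0,"hand":60},{"dx":0,"dy":-10.2,"dz":3.9,"rx":0,"ry":0,"rz":0,"hand":60},{"dx":0,"dy":-10.2,"dz":3.9,"rx":0,"ry":0,"rz":0,"hand":60}]';python3 -m inch '[{"dx":0,"dy":-1.9,"dz":0.7,"rx":0,"ry":0,"rz":0,"hand":60},{"dx":0,"dy":-1.9,"dz":0.7,"rx":0,"ry":0,"rz":0,"hand":60}]'
```

```text
time: 8.57
eef_pos: [511.9, -43.1, 78.9]
tcp_rot: [-150.0, 0.1, -0.2]
ft_force: [0.9, -0.8, -1.1]
grip_width: 0.655
time: 8.82
eef_pos: [512.0, -41.7, 79.3]
tcp_rot: [-150.1, 0.1, -0.3]
ft_force: [0.5, -1.4, -0.2]
grip_width: 0.653
```

```bash
for i in 1 2; do python3 -m inch '[{"dx":0,"dy":-1.9,"dz":0.7,"rx":0,"ry":0,"rz":0,"hand":60},{"dx":0,"dy":-1.9,"dz":0.7,"rx":0,"ry":0,"rz":0,"hand":60}]' | grep -E 'eef|force';done; python3 -c "
from h import *
c=cam('wrist');cv2.imwrite('pics/w5.png',c['frame'][80:380,170:490])"
```

```text
eef_pos: [512.2, -40.6, 79.5]
ft_force: [0.8, -4.0, 0.5]
eef_pos: [512.3, -40.3, 79.6]
ft_force: [-0.0, -9.0, -0.4]
```

View pics/w5.png

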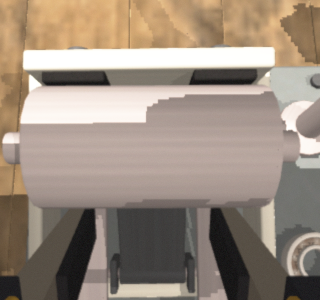

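Stalled against the pads at 9 N. I'll back off a few mm and check that the catch holds it.

```bash
python3 -m inch '[{"dx":0,"dy":3,"dz":-1.1,"rx":0,"ry":0,"rz":0,"hand":60},{"dx":0,"dy":6,"dz":-2.3,"rx":0,"ry":0,"rz":0,"hand":60},{"dx":0,"dy":9,"dz":-3.4,"rx":0,"ry":0,"rz":0,"hand":60},{"dx":0,"dy":12,"dz":-4.6,"rx":0,"ry":0,"rz":0,"hand":60},{"dx":0,"dy":12,"dz":-4.6,"rx":0,"ry":0,"rz":0,"hand":60}]' ; python3 -c "
from h import *
st();c=cam('wrist');cv2.imwrite('pics/w6.png',c['frame'][80:380,170:490])"
```

```text
time: 10.0
eef_pos: [511.9, -50.0, 78.0]
tcp_rot: [-150.0, 0.1, -0.3]
ft_force: [-0.5, -0.2, -0.7]
grip_width: 0.652
10.0 [511.9 -50.   78. ] [-1.5e+02  1.0e-01 -3.0e-01] F [-0.5 -0.2 -0.7] 0.65 j [ -8.  36.  36. 114. -54.  65.  61.]
```

View pics/w6.png

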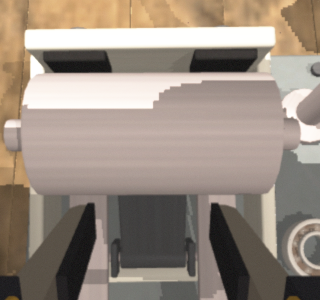

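The catch holds the roller: the fingers (row 205) are clear of it (row 193), and it has settled about 4 mm back from the pads. Next I'll retreat and plan the sensor-arm push.

```bash
python3 -m inch '[{"dx":0,"dy":0,"dz":-30,"rx":0,"ry":0,"rz":0,"hand":60},{"dx":0,"dy":0,"dz":-80,"rx":0,"ry":0,"rz":0,"hand":60},{"dx":0,"dy":0,"dz":-140,"rx":-0.05,"ry":0,"rz":0,"hand":30},{"dx":0,"dy":0,"dz":-200,"rx":-0.2,"ry":0,"rz":0,"hand":0},{"dx":0,"dy":0,"dz":-250,"rx":-0.37,"ry":0,"rz":0,"hand":0},{"dx":0,"dy":0,"dz":-290,"rx":-0.524,"ry":0,"rz":0,"hand":0},{"dx":0,"dy":0,"dz":-290,"rx":-0.524,"ry":0,"rz":0,"hand":0},{"dx":0,"dy":0,"dz":-290,"rx":-0.524,"ry":0,"rz":0,"hand":0}]' ; python3 - <<'E'
from h import *
st();t=cam('top');g=t['frame'][205:270,225:310];cv2.imwrite('pics/t2.png',g)
pv=np.array((626.,31.))
for th in(117.6,130,145,158,170,179,181,190,198.7):
    a=np.radians(th);e=np.array((np.cos(a),np.sin(a)));tg=np.array((-e[1],e[0]))
    k=np.array((18*np.sign(tg[0]),10*np.sign(tg[1])));c=pv+120*e-17*tg-k
    print(th,c.round(1))
go((645,175,330),tool(0))
go((645,175,152),tool(0))
E
```

```text
time: 11.05
eef_pos: [511.3, -194.0, 328.4]
tcp_rot: [-179.9, 0.2, -0.2]
ft_force: [-0.4, 0.0, 0.8]
grip_width: 0.024
11.05 [ 511.3 -194.   328.4] [-179.9    0.2   -0.2] F [-0.4  0.   0.8] 0.02 j [-27.  14.  54. 101. -12.  71.  30.]
117.6 [603.5 155.2]
130 [579.9 143.9]
145 [555.5 123.8]
158 [539.1 101.7]
170 [528.8  78.6]
179 [524.3  60.1]
181 [487.7  55.9]
190 [486.9  36.9]
198.7 [488.9  18.6]
d [ 132.1 -370.2   -2.4] r [-0.001  0.005 -0.005]
d [ 133.  -370.1  175.6] r [-0.001  0.005 -0.005]
```

```bash
python3 -m inch '[{"dx":20,"dy":-57,"dz":0,"rx":0,"ry":0,"rz":0,"hand":0},{"dx":40,"dy":-113,"dz":0,"rx":0,"ry":0,"rz":0,"hand":0},{"dx":61,"dy":-170,"dz":0,"rx":0,"ry":0,"rz":0,"hand":0},{"dx":81,"dy":-227,"dz":0,"rx":0,"ry":0,"rz":0,"hand":0},{"dx":101,"dy":-283,"dz":0,"rx":0,"ry":0,"rz":0,"hand":0},{"dx":121,"dy":-340,"dz":0,"rx":0,"ry":0,"rz":0,"hand":0},{"dx":133,"dy":-370,"dz":0,"rx":0,"ry":0,"rz":0,"hand":0},{"dx":133,"dy":-370,"dz":0,"rx":0,"ry":0,"rz":0,"hand":0}]' ; python3 -m inch '[{"dx":0,"dy":0,"dz":55,"rx":0,"ry":0,"rz":0,"hand":0},{"dx":0,"dy":0,"dz":110,"rx":0,"ry":0,"rz":0,"hand":0},{"dx":0,"dy":0,"dz":150,"rx":0,"ry":0,"rz":0,"hand":0},{"dx":0,"dy":0,"dz":176,"rx":0,"ry":0,"rz":0,"hand":0},{"dx":0,"dy":0,"dz":176,"rx":0,"ry":0,"rz":0,"hand":0},{"dx":0,"dy":0,"dz":176,"rx":0,"ry":0,"rz":0,"hand":0}]'; python3 - <<'E'
from h import *
st();c=cam('wrist');cv2.imwrite('pics/w7.png',c['frame']);
go((603.5,155.2,152),tool(0))
E
```

```text
time: 12.1
eef_pos: [646.2, 176.7, 325.3]
tcp_rot: [179.8, 0.4, -0.1]
ft_force: [-0.6, -0.7, -0.4]
grip_width: 0.002
time: 12.85
eef_pos: [646.7, 172.8, 153.5]
tcp_rot: [179.9, 0.1, -0.4]
ft_force: [-0.2, -0.3, 0.5]
grip_width: 0.004
12.85 [646.7 172.8 153.5] [ 1.799e+02  1.000e-01 -4.000e-01] F [-0.2 -0.3  0.5] 0.0 j [-45.  37.  40.  94. -27.  59.   3.]
d [-43.4  18.4   2. ] r [ 0.001  0.    -0.006]
```

View pics/w7.png

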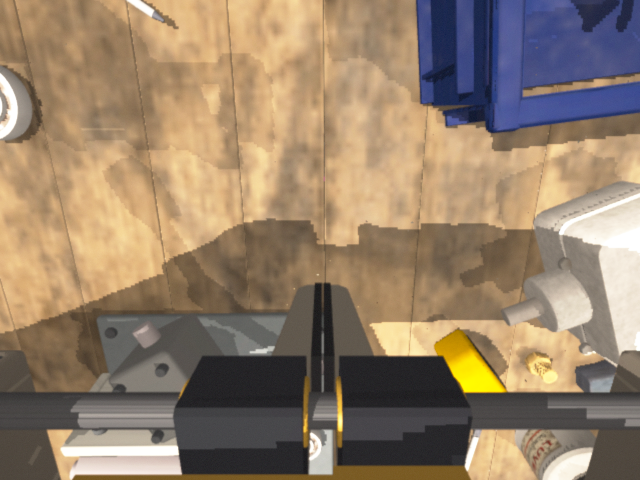

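The finger is clear of the sensor head (around (150,380)) and there is nothing else near it. Pushing along the arc now.

```bash
python3 -m inch '[{"dx":-31,"dy":13,"dz":0,"rx":0,"ry":0,"rz":0,"hand":0},{"dx":-43,"dy":18,"dz":0,"rx":0,"ry":0,"rz":0,"hand":0},{"dx":-55,"dy":23,"dz":0,"rx":0,"ry":0,"rz":0,"hand":0},{"dx":-67,"dy":29,"dz":0,"rx":0,"ry":0,"rz":0,"hand":0},{"dx":-79,"dy":39,"dz":0,"rx":0,"ry":0,"rz":0,"hand":0},{"dx":-91,"dy":49,"dz":0,"rx":0,"ry":0,"rz":0,"hand":0},{"dx":-99,"dy":60,"dz":0,"rx":0,"ry":0,"rz":0,"hand":0},{"dx":-107,"dy":71,"dz":0,"rx":0,"ry":0,"rz":0,"hand":0},{"dx":-113,"dy":83,"dz":0,"rx":0,"ry":0,"rz":0,"hand":0},{"dx":-118,"dy":95,"dz":0,"rx":0,"ry":0,"rz":0,"hand":0},{"dx":-122,"dy":107,"dz":0,"rx":0,"ry":0,"rz":0,"hand":0},{"dx":-126,"dy":117,"dz":0,"rx":0,"ry":0,"rz":0,"hand":0}]'; python3 - <<'E'
from h import *
st();t=cam('top');s=cam('scene');cv2.imwrite('pics/t3.png',np.hstack([cv2.resize(t['frame'][205:325,225:405],None,fx=2.2,fy=2.2,interpolation=3),cv2.resize(s['frame'][205:325,260:420],None,fx=2.2,fy=2.2,interpolation=3)]))
E
```

```text
time: 14.4
eef_pos: [519.6, 56.9, 153.1]
tcp_rot: [179.9, 0.1, -0.3]
ft_force: [0.8, 0.6, -0.1]
grip_width: 0.003
14.4 [519.6  56.9 153.1] [ 1.799e+02  1.000e-01 -3.000e-01] F [ 0.8  0.6 -0.1] 0.0 j [-46.  23.  45. 115. -21.  50.  10.]
```

```bash
python3 -m inch '[{"dx":-5,"dy":6,"dz":0,"rx":0,"ry":0,"rz":0,"hand":0},{"dx":-9,"dy":12,"dz":0,"rx":0,"ry":0,"rz":0,"hand":0},{"dx":-13,"dy":18,"dz":0,"rx":0,"ry":0,"rz":0,"hand":0},{"dx":-16,"dy":24,"dz":0,"rx":0,"ry":0,"rz":0,"hand":0},{"dx":-19,"dy":30,"dz":0,"rx":0,"ry":0,"rz":0,"hand":0},{"dx":-19,"dy":30,"dz":0,"rx":0,"ry":0,"rz":0,"hand":0}]'; for i in 1 2 3; do python3 -m inch '[{"dx":0,"dy":3,"dz":0,"rx":0,"ry":0,"rz":0,"hand":0},{"dx":0,"dy":3,"dz":0,"rx":0,"ry":0,"rz":0,"hand":0}]' | grep -E 'eef|force';done
```

```text
time: 15.25
eef_pos: [500.1, 27.3, 153.0]
tcp_rot: [179.9, 0.1, -0.3]
ft_force: [-0.3, -0.5, -0.3]
grip_width: 0.005
eef_pos: [500.5, 24.9, 153.0]
ft_force: [-0.7, -0.2, 0.2]
eef_pos: [500.6, 23.4, 153.0]
ft_force: [0.6, 4.3, -0.5]
eef_pos: [500.6, 23.0, 153.0]
ft_force: [0.2, 11.5, -0.6]
```

It stalled at 11.5 N, so that is the end stop. I'll withdraw and check with the cameras.

```bash
python3 -m inch '[{"dx":0,"dy":-15,"dz":0,"rx":0,"ry":0,"rz":0,"hand":0},{"dx":0,"dy":-45,"dz":0,"rx":0,"ry":0,"rz":0,"hand":0},{"dx":0,"dy":-60,"dz":-50,"rx":0,"ry":0,"rz":0,"hand":0},{"dx":0,"dy":-80,"dz":-110,"rx":0,"ry":0,"rz":0,"hand":0},{"dx":0,"dy":-135,"dz":-140,"rx":0,"ry":0,"rz":0,"hand":0},{"dx":0,"dy":-195,"dz":-150,"rx":0,"ry":0,"rz":0,"hand":0},{"dx":0,"dy":-255,"dz":-160,"rx":0,"ry":0,"rz":0,"hand":0},{"dx":0,"dy":-300,"dz":-160,"rx":0,"ry":0,"rz":0,"hand":0},{"dx":0,"dy":-300,"dz":-160,"rx":0,"ry":0,"rz":0,"hand":0}]'; python3 - <<'E'
from h import *
st();t=cam('top');s=cam('scene')
cv2.imwrite('pics/f.png',np.vstack([cv2.resize(t['frame'][205:325,225:405],(450,300),interpolation=3),cv2.resize(s['frame'][210:320,270:435],(450,300),interpolation=3)]))
E
```

```text
time: 17.12
eef_pos: [500.8, 323.2, 311.5]
tcp_rot: [179.8, 0.2, 0.1]
ft_force: [0.1, 0.2, -0.2]
grip_width: 0.007
17.12 [500.8 323.2 311.5] [1.798e+02 2.000e-01 1.000e-01] F [ 0.1  0.2 -0.2] 0.01 j [-70.  20.  44.  95. -14.  71. -23.]
```

View pics/f.png

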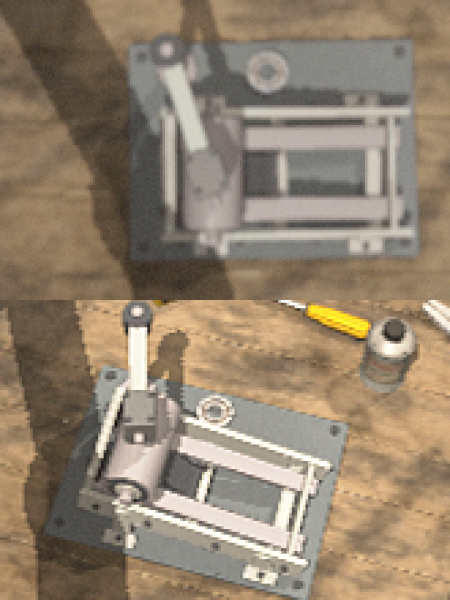

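The head is over the roller (top view (208,170), roller centre column 213), and the roller is behind the catch at the stop. I'll check the angle numerically, then hand in.

```bash
python3 - <<'E'
from h import *
t=cam('top');h=onz(t,308.0,272.8,186);p=onz(t,292,224.8,190);d=(h-p)[:2]
print(h.round(),p.round(),np.linalg.norm(d).round(),np.degrees(np.arctan2(d[1],d[0]))%360)
print(onz(t,225+213/2.5,273,101).round()); st(); env.close_job()
E
```

```text
[512.  -7. 186.] [624.  30. 190.] 117.0 197.89372415849746
[513.  -9. 101.]
17.27 [502.4 317.5 312.5] [ 1.798e+02  1.000e-01 -4.000e-01] F [0.1 0.3 0.1] 0.01 j [-70.  20.  45.  95. -14.  71. -23.]
the job is handed in; nothing more can be done
```

The job is done and handed in at about 17 s of the 67 s allowed.

**Roller:** I pushed it up the ramp with two fingertips below its axis, at about 55 mm/s, until it stalled against the stop at 9 N. When I backed off 10 mm it settled only about 4 mm back and stayed there with the fingers clear, so the catch is holding it. I judged that from the gap in the picture; the raised catch tip itself was hidden under the roller.

**Sensor arm:** I swung it round with the shut fingers until it stalled at 11.5 N. It stalled about 5 mm before I expected, which is within my measuring error.

**Last checks:** The sensor head measured at (512, −7) mm and the roller at (513, −9) mm, so the head is over the roller. The arm turned about 80°, to 198° against the 199° I expected at the end stop. The hand is about 300 mm away with no force on it. The small bearing and the oil can showed no sign of moving in the last picture. I did not check the other tools and parts again after the moves, but the hand only passed well above them.

**Disagreements:** My early height estimates for the stand differed by up to 20 mm between camera pairs. I settled them with the wrist camera before making contact. The first move command was refused because each row needs all its fields; nothing moved.

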